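Turn the fired tiles under the hand rest

ROBOT

A 7-joint arm with a two-finger parallel gripper is mounted at the origin on the work surface. World frame = base frame: x ahead of the robot, y to its left, z up, the work surface at z = 0. Lengths are in m, angles in rad, forces in N, time in s.
With the tool pointing down it reaches from about 0.35 to 0.9 m from the base axis. Payload 8.1 kg.
Tool frame: the origin (TCP) lies between the finger pads; the fingertips stand ahead of it and the grasp point (between the pads) is the TCP (arm.nose_length is the z of the fingertips in the tool frame, in m); z points along the fingers, y is the line along which they close (so a half turn about z gives the same grasp; the last joint's range is limited). The gripper opens to 92 mm and grips with 3 to 60 N. Pads are 19 mm wide; open, the fingers measure 130 mm over their backs; the gripper's body (75 mm by 190 mm) begins 47 mm behind the grasp point.
Start: joints at [-1.38, 0.434, 0.025, 1.573, -0.012, 1.134, -0.075], TCP at [0.181, 0.598, 0.246] pointing down, gripper open.
Joint ranges: [-2.62, 2.62], [-0.44, 2.09], [-1.27, 1.32], [0.08, 2.57], [-1.32, 4.46], [0.12, 2], [-2.74, 2.74]. Speed limits (rad/s): [2.22, 2.22, 3.01, 3.01, 3.14, 3.14, 3.14].

INTERFACE

Orientations are given as a rotation vector (axis times angle).
In Python, from cell import sensors, optics, arm gives the robot as it stands.
- The arm moves only by the tool arm_command, never from a script. Its argument "deltas" is one flat list of numbers, 7 for each row, row after row: the turn, a rotation vector about the world's x, y, z as a fraction of full scale, then the shift along the world's x, y, z as a fraction of full scale, then the finger opening in mm, from 0 to 91.8. In form: [wx, wy, wz, dx, dy, dz, fingers, wx, wy, wz, dx, dy, dz, fingers, ...]. A call has 1 to 20 rows; each row is the pose to reach, as a shift and turn from the pose commanded when the call began; what a row does not reach only later rows make up. Full scale, the value 1, is 1 m for a shift and 90 degrees for a turn. A row lasts 1/10 s, in which the tool goes at most 50 mm and 8.59 degrees, less where a joint would pass 70% of its speed; a pose out of reach is approached as far as the arm can. A call with a number of a shift or a turn outside -1 to 1 is refused whole. A call with a gripper value outside its range is refused whole. The fingers move at their own pace and stop on an object; "force" is the grip in N (left out, the last holds). Time passes only in rows, so rows that repeat a pose let the fingers close. It gives the time, the measured TCP pose, the force, the opening and the grip force at its end, in the units of the state.
- sensors.observe(): the state, without advancing time (a new reading comes with each control period).
- optics.get_image(name): name is "scene" or "side" or "wrist"; returns the picture (384x512x3 uint8, blue, green, red); there is no depth.
- optics.calibration(name): a dict with "camera_matrix" (3x3 intrinsics, pixels), "D" ([k1, k2, p1, p2, k3] as OpenCV has them; the pictures are not rectified), "rvec" (rotation vector, rad) and "tvec" (3), from world to camera coordinates, as OpenCV has them. Camera axes: x right, y down, z forward; pixel columns grow to the right and rows downward; lengths in m; the calibration is good to about 2 mm. A picture is of the moment at which its call begins: read the wrist's pose just before it. calibration takes no time and is no camera call; for the wrist camera it gives the pose at the moment of the call.
- arm.sign_off(): hands the job in; it is judged then, once.
The state is a dict: "clock": time; "joints": joint angles; "dq": joint speeds; "joint_efforts": joint torques, N m; "position": TCP position; "ee_rot": TCP orientation; "force": force on the tool from outside, world axes, zero at the start; "ft_torque": the same for the moment, N m; "width": opening from 0.0 (shut) to 1.0 (fully open); "gripper_force": force on a finger pad.
Only numpy, scipy, OpenCV 4.12 (cv2) and the standard library are available. Lean on these libraries where they do the work, as an engineer would, in place of code of your own. Each camera call takes 0.05 s, during which the arm holds its last target. There are 200 camera calls.

TASK

Get the fired tiles ready for decorating: first lift the hand-rest bar off its two blue forks and lay it flat on the free table to the right of the ware board; then, with the lifter, turn every tile on the ware board over so that its white face is up, sliding the blade under the edge that sticks out over the far side of the board and tipping the tile over towards the robot onto the board; do not touch the tiles with the gripper, as grease spoils the glaze. When all are turned, stand the lifter back on its cork mat and then lay the bar back across the two forks so that it sits down in both. Leave the jar, the brush cup and the bowl where they are.

Things in the scene. Friction and masses are not known exactly. Their poses are not given: they have to be found in the camera images.
- ware_board: fixed plywood board on the table, 160 (x, depth) x 400 (y, length) x 24 mm; origin at the centre of its underside on the table, own z up, top face 24 mm above the origin, own x pointing roughly towards the robot. The tiles lie along the edge farthest from the robot, which is at -80 mm on its own x; the board between them and the robot (own +x) is empty, for them to be turned onto
- tile1_mid (a point): centre of a tile, 70 x 70 x 9 mm, 90 g; ribbed terracotta back on own +z side, white face with blue frame on own -z. Starts white face down (own z up), its far edge 18 to 22 mm out beyond the board's far edge, 24 mm of free height below; neighbours 80 mm or more apart, centre to centre. Turned: own z down. Two to four of tile1 to tile4 are present, the others None
- tile2_mid (a point): centre of a tile, 70 x 70 x 9 mm, 90 g; ribbed terracotta back on own +z side, white face with blue frame on own -z. Starts white face down (own z up), its far edge 18 to 22 mm out beyond the board's far edge, 24 mm of free height below; neighbours 80 mm or more apart, centre to centre. Turned: own z down. Two to four of tile1 to tile4 are present, the others None
- tile3_mid (a point): centre of a tile, 70 x 70 x 9 mm, 90 g; ribbed terracotta back on own +z side, white face with blue frame on own -z. Starts white face down (own z up), its far edge 18 to 22 mm out beyond the board's far edge, 24 mm of free height below; neighbours 80 mm or more apart, centre to centre. Turned: own z down. Two to four of tile1 to tile4 are present, the others None
- tile4_mid (a point): centre of a tile, 70 x 70 x 9 mm, 90 g; ribbed terracotta back on own +z side, white face with blue frame on own -z. Starts white face down (own z up), its far edge 18 to 22 mm out beyond the board's far edge, 24 mm of free height below; neighbours 80 mm or more apart, centre to centre. Turned: own z down. Two to four of tile1 to tile4 are present, the others None
- lifter_grip (a point): grip point of the lifter (160 g), in its upright dark-wood handle 20 x 20 mm, 55 mm above the underside of the flat steel blade. A red cap of the same width tops the handle, 85 mm above the blade's underside. Own x points along the blade to its tip, own z up along the handle. It stands by itself on its blade
- lifter_tip (a point): middle of the lifter's blade tip, top side, 2.5 mm above the blade's underside and 60 mm ahead (own x) of the handle's axis. The blade is 90 x 40 x 2.5 mm and ends 30 mm behind the handle's axis
- tool_mat: fixed cork mat on which the lifter stands, 150 (x) x 110 (y) x 4 mm; origin at the centre of its underside on the table
- bar_mid (a point): centre of the hand-rest bar, pale wood with yellow ends, 540 (own x, length) x 26 (y, width) x 28 mm (z, height), 220 g; it starts lying in the two forks, above the part of the board onto which the tiles are turned, and is in the way there. The table to the right of the right fork (more negative world y) is free for it
- fork_left_seat (a point): middle of the seat of the fixed blue fork at the robot's left (world +y) end of the ware board, 80 mm above the table. The seat is 40 mm wide (own x) between two cheeks 12 mm thick that rise 16 mm above it, and 30 mm long (own y); the bar's length lies along own y. The fork fills the space below its seat down to the table
- fork_right_seat (a point): the same for the blue fork at the robot's right (world -y) end of the ware board
- fork_left: the left blue fork, 64 (x) x 30 (y) x 96 mm high; origin at the centre of its underside, on the table below its seat
- fork_right: the right blue fork, the same
- glaze_jar: lidded glaze jar, 64 mm across, about 90 mm high, near the robot on the left; origin at the centre of its underside. To be left alone
- brush_cup: white ceramic cup with brushes, 72 mm across, 145 mm high with the brushes, beyond the board; origin at the centre of its underside. To be left alone
- bowl: terracotta bowl, 90 mm across, 50 mm high, beyond the board; origin at the centre of its underside. To be left alone
Not all that is in view belongs to the job. Leave any yellow look-alike of the fork_right alone.

How it is judged:
On the way, in this order (a step that is already met when the one before it is completed fails the run):
1. the bar lies flat on the table, right of the right fork, let go (height (world z) of bar_mid below 0.02 m and y of bar_mid in the frame of fork_right above 0.03 m and linear speed of bar below 0.03 m/s and contact force between the fingers and bar below 0.05 N), for 0.2 s.
2. the lifter's blade bears on a tile ((contact force between lifter and tile1 above 0.1 N or contact force between lifter and tile2 above 0.1 N or contact force between lifter and tile3 above 0.1 N or contact force between lifter and tile4 above 0.1 N)), for 0.1 s.
3. every tile lies flat on the ware board, white face up (angle between each of tile1_mid, tile2_mid, tile3_mid, tile4_mid's own z axis and vertical above 3 rad and z of tile1_mid in the frame of ware_board between 0.024 and 0.034 m and linear speed of each of tile1, tile2, tile3, tile4 below 0.03 m/s and z of tile2_mid in the frame of ware_board between 0.024 and 0.034 m and z of tile3_mid in the frame of ware_board between 0.024 and 0.034 m and z of tile4_mid in the frame of ware_board between 0.024 and 0.034 m), for 0.3 s.
4. the lifter stands on its mat (angle between lifter_grip's own z axis and vertical below 0.08 rad and horizontal distance between lifter_grip and tool_mat below 0.06 m and height (world z) of lifter_grip below 0.063 m and linear speed of lifter below 0.03 m/s and contact force between the fingers and lifter below 0.05 N), for 0.2 s.
5. the bar rests down in both forks (contact force between bar and fork_left above 0.15 N and contact force between bar and fork_right above 0.15 N and height (world z) of bar_mid between 0.088 and 0.099 m and angle between bar_mid's own x axis and vertical between 1.54 and 1.6 rad), for 0.3 s.
At the end, for the whole second after the job is handed in: every present tile lies at rest flat on the ware board (within 0.14 rad) with its white face up; the bar rests on both fork seats, between the cheeks, level within 0.03 rad, released and at rest; the lifter stands upright on the cork mat, its handle within 60 mm of the mat's centre (all of step 3 and all of step 5 and linear speed of each of bar, lifter below 0.03 m/s and contact force between the fingers and bar below 0.05 N and angle between lifter_grip's own z axis and vertical below 0.08 rad and horizontal distance between lifter_grip and tool_mat below 0.06 m and height (world z) of lifter_grip below 0.063 m); the robot touches nothing.
It fails at once if the gripper or arm touches a tile (contact force between any of the fingers, the arm and tile1 above 0.3 N or contact force between any of the fingers, the arm and tile2 above 0.3 N or contact force between any of the fingers, the arm and tile3 above 0.3 N or contact force between any of the fingers, the arm and tile4 above 0.3 N).
It fails at once if the glaze jar is moved more than 30 mm or tipped (distance of glaze_jar from where it was at the start of the episode above 0.03 m or angle between glaze_jar's own z axis and vertical above 0.4 rad).
It fails at once if the brush cup is moved more than 30 mm or tipped (distance of brush_cup from where it was at the start of the episode above 0.03 m or angle between brush_cup's own z axis and vertical above 0.4 rad).
It fails at once if the bowl is moved more than 30 mm or tipped (distance of bowl from where it was at the start of the episode above 0.03 m or angle between bowl's own z axis and vertical above 0.4 rad).
Of tile1, tile2, tile3, tile4 only 2 to 4 are there at a start; the rules pass over those that are not, and their reading is None.
At some moment in a run one of lifter, bar may be knocked a few centimetres aside while the robot is not near it.
Once in a run the grip may slacken for a moment while it holds something.
It also fails if it takes over 210 s, if anything falls off the work surface, if the arm or the gripper's body presses on something with over 40 N, if the wrist force passes 120 N, or if a joint passes its speed limit or range.

## Working session

There is one attempt and no reset: what is moved stays moved. The work goes in short steps, Python scripts to look and compute and a tool call to move; the robot and the scene stay as the last step left them, time stands still between calls to the robot, and variables do not carry over. Pictures are saved under pics/ and viewed, at most 14 in all, crops included, and the job is handed in when it is done.

Besides the shell and the picture viewer there is one more tool, called after "Request:" as name(argument=value, ...), one argument or row to a line, values as JSON. arm_command: Moves the arm, as the interface text tells. Its arguments: {"type":"object","properties":{"deltas":{"type":"array","items":{"type":"number"}},"force":{"type":"number"}},"required":["deltas"]}

```bash
ls; mkdir -p pics; cat > h.py <<'E'
import numpy as np, cv2
from cell import sensors, optics, arm
def cal(n):
    c=optics.calibration(n); return [np.array(c[k],float) for k in ("camera_matrix","D","rvec","tvec")]
def px2w(c,uv,z):
    K,D,r,t=c; R=cv2.Rodrigues(r)[0]
    p=cv2.undistortPoints(np.array(uv,float).reshape(-1,1,2),K,D).reshape(-1,2)
    d=np.c_[p,np.ones(len(p))]@R; o=-R.T@t.ravel()
    return o+d*((np.array(z)-o[2])/d[:,2])[:,None]
def w2px(c,P):
    K,D,r,t=c; return cv2.projectPoints(np.array(P,float).reshape(-1,1,3),r,t,K,D)[0].reshape(-1,2)
def snap(n,f,crop=None,s=1):
    im=optics.get_image(n)
    np.save('pics/'+f+'.npy',im)
    if crop: x0,y0,x1,y1=crop; im=im[y0:y1,x0:x1]
    cv2.imwrite('pics/'+f+'.png',cv2.resize(im,None,fx=s,fy=s,interpolation=cv2.INTER_CUBIC))
E
python3 - <<'E'
from h import *
s=sensors.observe();print(s);print(arm.nose_length)
for n in("scene","side","wrist"):
    c=cal(n);R=cv2.Rodrigues(c[2])[0];print(n,-R.T@c[3].ravel(),R[2],c[0][0,0])
snap("scene","s0",s=1.5);snap("side","d0",s=1.5)
E
```

```text
pics
{'clock': 0.0, 'joints': array([-1.37959176,  0.43519053,  0.0249673 ,  1.5741046 , -0.0116239 ,
        1.13401711, -0.07514014]), 'dq': array([-0.00049542,  0.00202706,  0.00057729,  0.00199617, -0.00014492,
        0.00093352, -0.00018875]), 'joint_efforts': array([ 3.44634364e-04, -6.67845011e+01,  9.85089093e-01, -3.14455390e+01,
       -6.06856006e-02,  4.27905063e-02,  1.50621149e-04]), 'position': array([0.18089727, 0.59773282, 0.24496215]), 'ee_rot': array([-4.60011034e-01, -3.10761623e+00,  2.46670974e-03]), 'force': array([-0.44873087,  0.99316949,  0.32109525]), 'ft_torque': array([0.01175441, 0.02020476, 0.03836735]), 'gripper_force': 0.0, 'width': 0.9989746325232677}
0.019
scene [ 1.06237219 -0.61109696  0.64883626] [-0.48749414  0.67402874 -0.55500876] 380.8093339406524
side [0.18242168 0.48992601 0.56151339] [ 0.51536841 -0.5434208  -0.66263809] 361.0257777350877
wrist [0.11349177 0.61783762 0.38487742] [ 0.24823805 -0.07649426 -0.96567411] 284.6069001751829
```

View pics/s0.png

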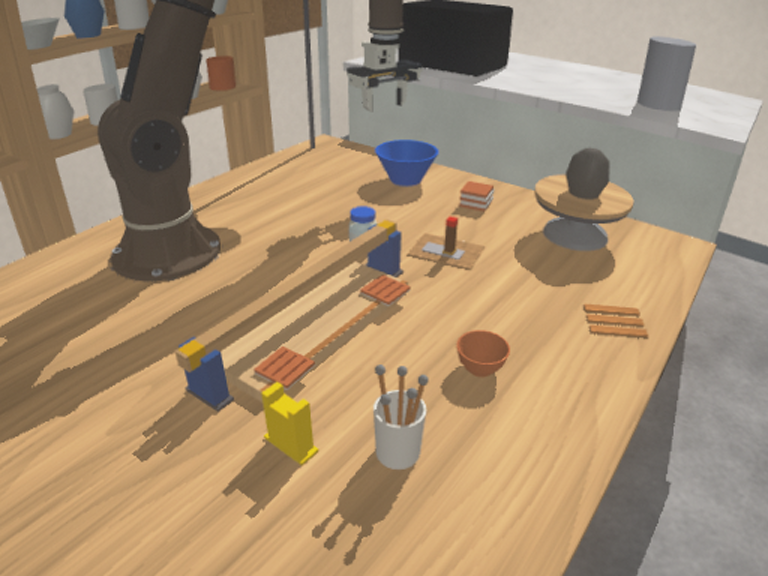

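View pics/d0.png

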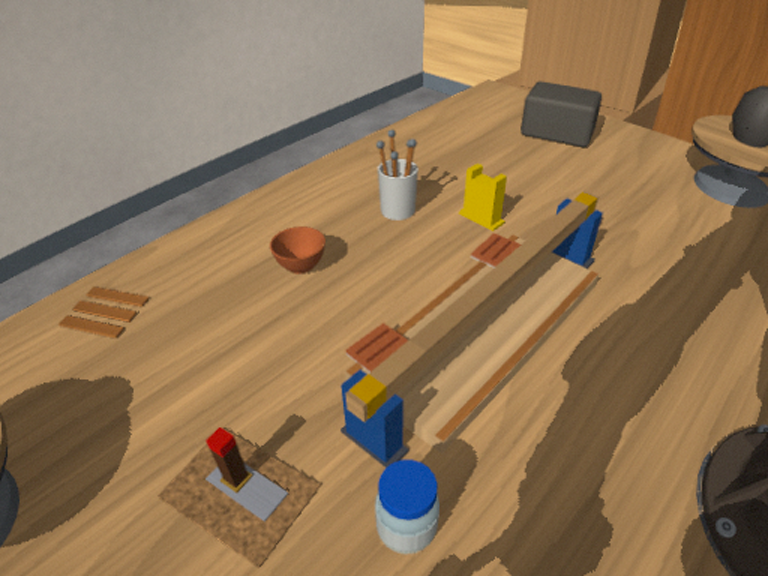

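Scene picture: a bar with yellow ends at (190,355)-(385,230), two tiles at (285,367) and (385,290), the lifter at (452,235) and its mat at (445,250). The yellow fork at (290,425) is a look-alike, and the tile stack at (477,195) and the strips at (615,320) are not part of the job. I choose the blue forks at (207,375) and (385,250). Next, close crops.

```bash
python3 - <<'E'
import numpy as np,cv2
a=np.load('pics/s0.npy');b=np.load('pics/d0.npy')
cv2.imwrite('pics/s0c.png',cv2.resize(a[135:285,110:330],None,fx=3.6,fy=3.6,interpolation=cv2.INTER_CUBIC))
cv2.imwrite('pics/d0c.png',cv2.resize(b[120:385,100:412],None,fx=2.25,fy=2.25,interpolation=cv2.INTER_CUBIC))
E
```

```text
(no output)
```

View pics/s0c.png

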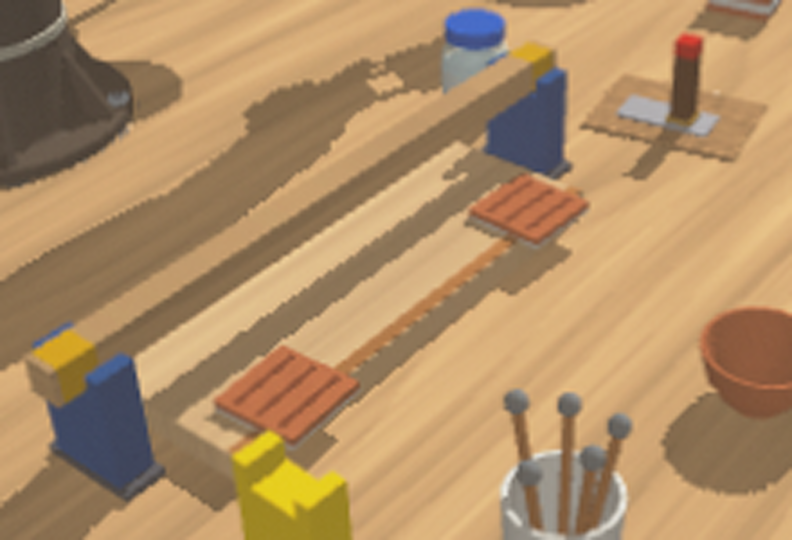

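View pics/d0c.png

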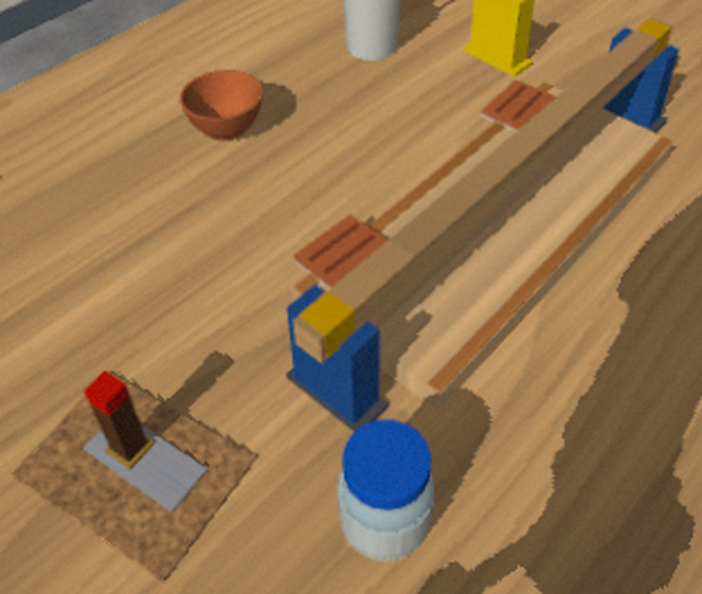

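```bash
python3 - <<'E'
from h import *
np.set_printoptions(precision=4,suppress=True)
S=cal("scene");D=cal("side")
s=lambda p:np.array(p)/3.6+[110,135]
d=lambda p:np.array(p)/2.25+[100,120]
def P(n,c,f,p,z):
    w=px2w(c,f(p),[z]*len(p)); print(n,w[:,:2].tolist() if 0 else w[:,:2].round(4).tolist(),'mean',w[:,:2].mean(0).round(4))
P('barLend side',D,d,[(320,292),(355,312),(332,328),(297,318)],.108)
P('barRend side',D,d,[(648,19),(670,30)],.108)
P('barRend scene',S,s,[(60,333),(97,345),(62,378),(30,358)],.108)
P('barLend scene',S,s,[(530,44),(555,54)],.108)
P('tR s',S,s,[(288,346),(358,383),(290,440),(216,402)],.033)
P('tR d',D,d,[(518,81),(556,97),(517,129),(482,112)],.033)
P('tL s',S,s,[(528,173),(588,207),(535,243),(469,210)],.033)
P('tL d',D,d,[(350,215),(388,240),(330,285),(294,257)],.033)
P('cap d',D,d,[(105,373),(127,385),(109,403),(87,392)],.089)
P('cap s',S,s,[(675,36),(700,36)],.089)
P('tip d',D,d,[(207,468),(172,510)],.0065)
P('back d',D,d,[(118,428),(84,450)],.0065)
P('blade s',S,s,[(634,95),(617,113),(719,118),(703,135)],.0065)
P('mat d',D,d,[(108,373),(257,456),(165,579),(15,472)],.004)
P('mat s',S,s,[(625,76),(768,104),(736,160),(583,126)],.004)
P('board near edge d',D,d,[(432,386),(668,140)],.024)
P('forkL cheek tops d',D,d,[(379,327),(362,316),(290,300),(306,288)],.096)
P('forkL cheek far s',S,s,[(538,78),(565,72)],.096)
P('forkR far cheek s',S,s,[(87,370),(125,355),(133,362),(92,383)],.096)
P('cup base',S,lambda p:np.array(p)/1.5,[(398,455)],0)
P('bowl base',S,lambda p:np.array(p)/1.5,[(483,365)],0)
P('yellow',S,lambda p:np.array(p)/1.5,[(265,440),(295,460),(317,452)],0)
P('jar',D,d,[(387,535)],0)
E
```

```text
barLend side [[0.4593, 0.2355], [0.4284, 0.2319], [0.4307, 0.2528], [0.4548, 0.263]] mean [0.4433 0.2458]
barRend side [[0.4601, -0.2658], [0.4322, -0.2618]] mean [ 0.4462 -0.2638]
barRend scene [[0.4366, -0.2433], [0.4649, -0.2364], [0.4729, -0.2702], [0.4416, -0.2706]] mean [ 0.454  -0.2551]
barLend scene [[0.4367, 0.2614], [0.4649, 0.2591]] mean [0.4508 0.2603]
tR s [[0.491, -0.1018], [0.557, -0.1014], [0.5596, -0.1704], [0.4941, -0.1742]] mean [ 0.5254 -0.1369]
tR d [[0.5526, -0.1687], [0.5049, -0.1718], [0.5054, -0.097], [0.5493, -0.096]] mean [ 0.528  -0.1334]
tL s [[0.4904, 0.1865], [0.5599, 0.1741], [0.5555, 0.1066], [0.4856, 0.112]] mean [0.5229 0.1448]
tL d [[0.5484, 0.11], [0.5019, 0.1104], [0.5041, 0.1823], [0.5495, 0.1806]] mean [0.526  0.1458]
cap d [[0.53, 0.3779], [0.5107, 0.3731], [0.5079, 0.3901], [0.5262, 0.3956]] mean [0.5187 0.3842]
cap s [[0.5102, 0.3868], [0.5284, 0.401]] mean [0.5193 0.3939]
tip d [[0.4651, 0.3549], [0.4582, 0.3936]] mean [0.4616 0.3742]
back d [[0.5411, 0.381], [0.5445, 0.4105]] mean [0.5428 0.3957]
blade s [[0.4636, 0.3984], [0.4698, 0.3586]
[... 170 characters left out ...]
3, 0.4301], [0.5741, 0.4671], [0.5999, 0.3562], [0.4556, 0.3222]] mean [0.5157 0.3939]
board near edge d [[0.3813, 0.1972], [0.3822, -0.1987]] mean [ 0.3818 -0.0007]
forkL cheek tops d [[0.4132, 0.2235], [0.4287, 0.2243], [0.4776, 0.2489], [0.477, 0.233]] mean [0.4491 0.2324]
forkL cheek far s [[0.4659, 0.2331], [0.4779, 0.2561]] mean [0.4719 0.2446]
forkR far cheek s [[0.4661, -0.248], [0.4737, -0.2236], [0.4831, -0.225], [0.4785, -0.2541]] mean [ 0.4754 -0.2377]
cup base [[0.7627, -0.1539]] mean [ 0.7627 -0.1539]
bowl base [[0.7672, 0.0951]] mean [0.7672 0.0951]
yellow [[0.5897, -0.2501], [0.6508, -0.2503], [0.666, -0.2201]] mean [ 0.6355 -0.2402]
jar [[0.336, 0.3009]] mean [0.336  0.3009]
```

```bash
cat >> h.py <<'E'
from scipy.spatial.transform import Rotation as Ro
def delta(p=None,yaw=None):
    """turn/shift fractions from measured pose to TCP p with tool down, tool-y azimuth yaw (deg, mod 180)"""
    s=sensors.observe(); R=Ro.from_rotvec(s['ee_rot']); y=np.radians(yaw)
    best=None
    for yy in (y,y+np.pi):
        Y=np.array([np.cos(yy),np.sin(yy),0]);Z=np.array([0,0,-1.]);T=np.c_[np.cross(Y,Z),Y,Z]
        v=(Ro.from_matrix(T)*R.inv()).as_rotvec()/(np.pi/2)
        print('turn',v.round(4))
    print('shift',(np.array(p)-s['position']).round(4),'j',s['joints'].round(2),'t',s['clock'],'w',s['width']*91.8)
E
python3 - <<'E'
from h import *
D=cal("side")
print(px2w(D,np.array([(525,128),(585,143),(700,185),(765,190),(732,205)])/1.5,[0]*5))
delta([.4505,-.003,.2],0)
E
```

```text
[[ 7.68700633e-01 -6.26171113e-01  0.00000000e+00]
 [ 6.23834306e-01 -6.54442841e-01  0.00000000e+00]
 [ 3.53584485e-01 -6.53950027e-01  0.00000000e+00]
 [ 2.36595570e-01 -7.43036694e-01  0.00000000e+00]
 [ 2.76470371e-01 -6.22225141e-01  1.11022302e-16]]
turn [ 6.000e-04 -7.000e-04 -8.129e-01]
turn [8.0000e-04 7.0000e-04 1.1871e+00]
shift [ 0.2696 -0.6008 -0.045 ] j [-1.38  0.44  0.02  1.57 -0.01  1.13 -0.08] t 0.1 w 91.66709739053151
```

Request:
arm_command(
  deltas=[0,0,-0.813,0.27,-0.601,0,91.8,0,0,-0.813,0.27,-0.601,0,91.8,0,0,-0.813,0.27,-0.601,0,91.8,0,0,-0.813,0.27,-0.601,0,91.8,0,0,-0.813,0.27,-0.601,0,91.8,0,0,-0.813,0.27,-0.601,0,91.8,0,0,-0.813,0.27,-0.601,0,91.8,0,0,-0.813,0.27,-0.601,0,91.8,0,0,-0.813,0.27,-0.601,0,91.8,0,0,-0.813,0.27,-0.601,0,91.8,0,0,-0.813,0.27,-0.601,0,91.8,0,0,-0.813,0.27,-0.601,0,91.8,0,0,-0.813,0.27,-0.601,0,91.8,0,0,-0.813,0.27,-0.601,0,91.8,0,0,-0.813,0.27,-0.601,0,91.8,0,0,-0.813,0.27,-0.601,0,91.8,0,0,-0.813,0.27,-0.601,0,91.8],
)

```text
clock: 1.8
position: [0.4504, -0.0011, 0.2455]
ee_rot: [-2.218, -2.224, 0.0]
force: [0.1, 0.3, 1.1]
width: 0.998
gripper_force: 0.0
```

```bash
python3 - <<'E'
from h import *
delta([.4505,-.003,.103],0)
c=cal("wrist");print(-cv2.Rodrigues(c[2])[0].T@c[3].ravel())
snap("wrist","w1",s=1.5)
E
```

```text
turn [-0.0003 -0.0005 -0.0017]
turn [ 8.0000e-04 -5.0000e-04  1.9983e+00]
shift [ 1.000e-04 -1.900e-03 -1.425e-01] j [-0.68  0.15  0.65  2.01 -0.11  1.01  0.03] t 1.8 w 91.5829041887542
[0.4494513  0.06810778 0.38547679]
```

View pics/w1.png

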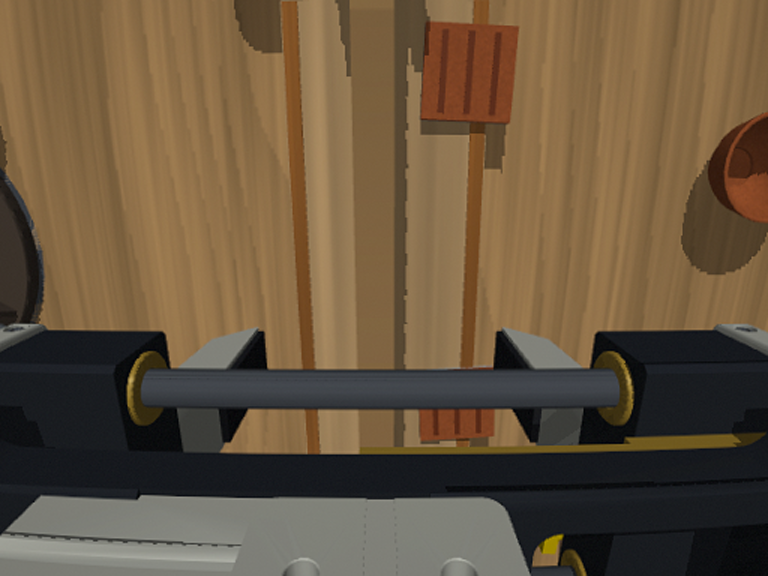

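Wrist view: the bar runs down columns 352–398 between the open fingers, the left tile is at (470,72), the right tile just shows at (455,420), and the board's far edge is near column 475.

```bash
python3 - <<'E'
from h import *
c=cal("wrist")
f=lambda p,z:print(px2w(c,np.array(p)/1.5,[z]*len(p)).round(4)[:,:2].tolist())
f([(350,20),(393,20),(355,300),(405,300)],.108)
f([(428,22),(518,27),(511,124),(421,120)],.033)
f([(486,20),(484,130),(477,300),(299,20),(309,300),(314,400)],0.012)
E
```

```text
[[0.4318, 0.1564], [0.4571, 0.1565], [0.4331, -0.0153], [0.4671, -0.0152]]
[[0.4853, 0.1792], [0.5534, 0.1771], [0.5526, 0.1068], [0.4817, 0.1088]]
[[0.5336, 0.1881], [0.5364, 0.1039], [0.5392, -0.0438], [0.3851, 0.1872], [0.3854, -0.0444], [0.386, -0.1468]]
```

Request:
arm_command(
  deltas=[0,0,0,0,-0.002,-0.05,91.8,0,0,0,0,-0.002,-0.09,91.8,0,0,0,0,-0.002,-0.12,91.8,0,0,0,0,-0.002,-0.142,91.8,0,0,0,0,-0.002,-0.142,91.8],
)

```text
clock: 2.35
position: [0.449, -0.0037, 0.1016]
ee_rot: [-2.218, -2.221, 0.006]
force: [-0.1, -0.1, -0.2]
width: 1.001
gripper_force: 0.0
```

Close, lift.

Request:
arm_command(
  deltas=[0,0,0,0,0,0.001,0,0,0,0,0,0,0.001,0,0,0,0,0,0,0.001,0,0,0,0,0,0,0.001,0,0,0,0,0,0,0.001,0,0,0,0,0,0,0.001,0,0,0,0,0,0,0.001,0,0,0,0,0,0,0.001,0,0,0,0,0,0,0.001,0],
  force=40,
)

```text
clock: 3.25
position: [0.4504, -0.0048, 0.1046]
ee_rot: [-2.221, -2.221, 0.001]
force: [-0.5, 0.2, 0.3]
width: 0.28
gripper_force: 40.0
```

Request:
arm_command(
  deltas=[0,0,0,0,0,0.03,0,0,0,0,0,0,0.06,0,0,0,0,0,0,0.1,0,0,0,0,0,0,0.14,0,0,0,0,0,0,0.14,0],
)

```text
clock: 3.75
position: [0.4537, -0.005, 0.2489]
ee_rot: [2.219, 2.218, 0.011]
force: [1.0, 0.6, -3.7]
width: 0.283
gripper_force: 40.0
```

Request:
arm_command(
  deltas=[0,0,-0.08,0.01,-0.015,0,0,0,0,-0.16,0.01,-0.035,0,0,0,0,-0.25,0.02,-0.06,0,0,0,0,-0.34,0.02,-0.09,0,0,0,0,-0.43,0.03,-0.12,0,0,0,0,-0.52,0.03,-0.15,0,0,0,0,-0.61,0.04,-0.18,0,0,0,0,-0.7,0.04,-0.21,0,0,0,0,-0.79,0.045,-0.24,0,0,0,0,-0.88,0.045,-0.27,0,0,0,0,-0.95,0.047,-0.3,0,0,0,0,-1,0.047,-0.33,0,0,0,0,-1,0.047,-0.36,0,0,0,0,-1,0.047,-0.385,0,0,0,0,-1,0.047,-0.395,0,0,0,0,-1,0.047,-0.395,0,0,0,0,-1,0.047,-0.395,0,0],
)

```text
clock: 5.45
position: [0.4981, -0.3986, 0.2439]
ee_rot: [-3.14, -0.0, 0.001]
force: [-0.5, 0.9, -1.2]
width: 0.283
gripper_force: 40.0
```

Request:
arm_command(
  deltas=[0,0,0,0,0,-0.04,0,0,0,0,0,0,-0.08,0,0,0,0,0,0,-0.12,0,0,0,0,0,0,-0.16,0,0,0,0,0,0,-0.19,0,0,0,0,0,0,-0.2,0,0,0,0,0,0,-0.205,0,0,0,0,0,0,-0.205,0],
)

```text
clock: 6.25
position: [0.4987, -0.3996, 0.0405]
ee_rot: [3.141, 0.001, 0.001]
force: [-0.4, 0.4, -2.3]
width: 0.282
gripper_force: 40.0
```

```bash
python3 - <<'E'
from h import *
delta([.50,-.40,.025],-90)
print(sensors.observe()['force'])
snap("scene","s2",s=1.5)
E
```

```text
turn [ 0.0003  0.0005 -0.0004]
turn [-7.0000e-04  5.0000e-04  1.9996e+00]
shift [ 0.0013 -0.0004 -0.0155] j [ 0.1   0.82  0.8   1.77 -0.74  0.88 -0.33] t 6.25 w 25.874777307411655
[-0.397612    0.43880816 -2.29121382]
```

View pics/s2.png

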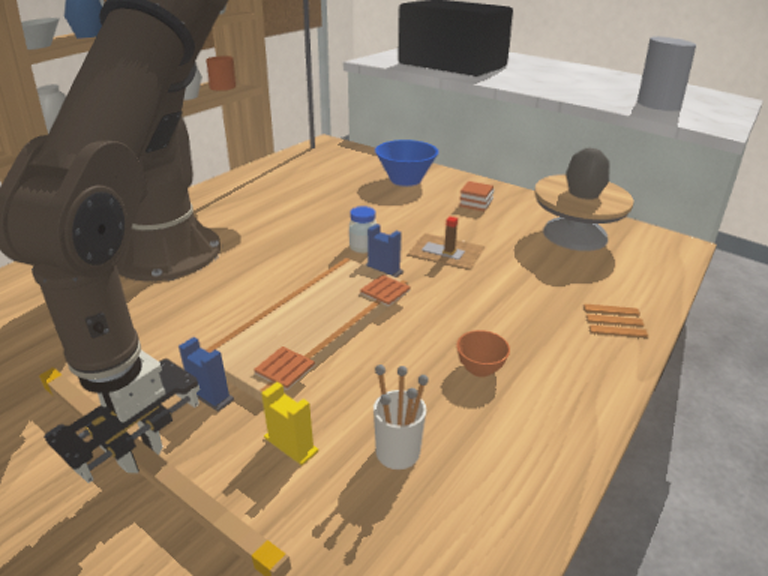

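The bar is held level, from (50,378) to (270,555), just above the table. The board is clear and shows exactly two tiles. Lowering the last 15 mm and releasing.

Request:
arm_command(
  deltas=[0,0,0,0,0,-0.008,0,0,0,0,0,0,-0.013,0,0,0,0,0,0,-0.0155,0,0,0,0,0,0,-0.0155,0,0,0,0,0,0,-0.0155,0],
)

```text
clock: 6.8
position: [0.4981, -0.3997, 0.0247]
ee_rot: [-3.141, 0.0, -0.001]
force: [-0.6, 3.3, 5.3]
width: 0.278
gripper_force: 40.0
```

Request:
arm_command(
  deltas=[0,0,0,0,0,0.001,91.8,0,0,0,0,0,0.001,91.8,0,0,0,0,0,0.001,91.8,0,0,0,0,0,0.001,91.8,0,0,0,0,0,0.001,91.8,0,0,0,0,0,0.04,91.8,0,0,0,0,0,0.09,91.8,0,0,0,0,0,0.14,91.8,0,0,0,0,0,0.19,91.8,0,0,0,0,0,0.21,91.8,0,0,0,0,0,0.21,91.8],
)

```text
clock: 7.9
position: [0.4989, -0.4014, 0.238]
ee_rot: [3.138, -0.0, 0.008]
force: [0.0, 0.5, -0.4]
width: 1.001
gripper_force: 0.0
```

```bash
python3 - <<'E'
from h import *
delta([.52,.388,.25],105)
snap("wrist","w3")
im=np.load('pics/w3.npy');c=cal("wrist")
print(w2px(c,[(.5,-.4,.028),(.5,-.387,.028),(.5,-.413,.028)]))
E
```

```text
turn [ 0.0049 -0.0027 -1.8332]
turn [0.0018 0.0034 0.1668]
shift [0.0211 0.7894 0.012 ] j [-0.    0.61  0.99  1.6  -0.54  1.22 -0.48] t 7.9 w 91.92716306538038
[[252.26857665 171.67643314]
 [241.79471477 171.6697342 ]
 [262.74142664 171.68621289]]
```

Request:
arm_command(
  deltas=[0,0,0.16,0.02,0.79,0.01,91.8,0,0,0.16,0.02,0.79,0.01,91.8,0,0,0.16,0.02,0.79,0.01,91.8,0,0,0.16,0.02,0.79,0.01,91.8,0,0,0.16,0.02,0.79,0.01,91.8,0,0,0.16,0.02,0.79,0.01,91.8,0,0,0.16,0.02,0.79,0.01,91.8,0,0,0.16,0.02,0.79,0.01,91.8,0,0,0.16,0.02,0.79,0.01,91.8,0,0,0.16,0.02,0.79,0.01,91.8,0,0,0.16,0.02,0.79,0.01,91.8,0,0,0.16,0.02,0.79,0.01,91.8,0,0,0.16,0.02,0.79,0.01,91.8,0,0,0.16,0.02,0.79,0.01,91.8,0,0,0.16,0.02,0.79,0.01,91.8,0,0,0.16,0.02,0.79,0.01,91.8,0,0,0.16,0.02,0.79,0.01,91.8,0,0,0.16,0.02,0.79,0.01,91.8,0,0,0.16,0.02,0.79,0.01,91.8],
)

```text
clock: 9.85
position: [0.518, 0.3884, 0.2433]
ee_rot: [3.116, 0.39, -0.002]
force: [0.4, 0.2, -0.3]
width: 0.996
gripper_force: 0.0
```

```bash
python3 - <<'E'
from h import *
delta([.52,.388,.059],105)
snap("side","d4",(100,240,300,390),3.6)
E
```

```text
turn [-1.000e-03 -1.800e-03 -1.992e+00]
turn [ 0.0011 -0.0006  0.008 ]
shift [ 0.002  -0.0004 -0.1843] j [-1.31  0.63  0.99  1.57 -0.54  1.25 -1.56] t 9.85 w 91.4270557772511
```

View pics/d4.png

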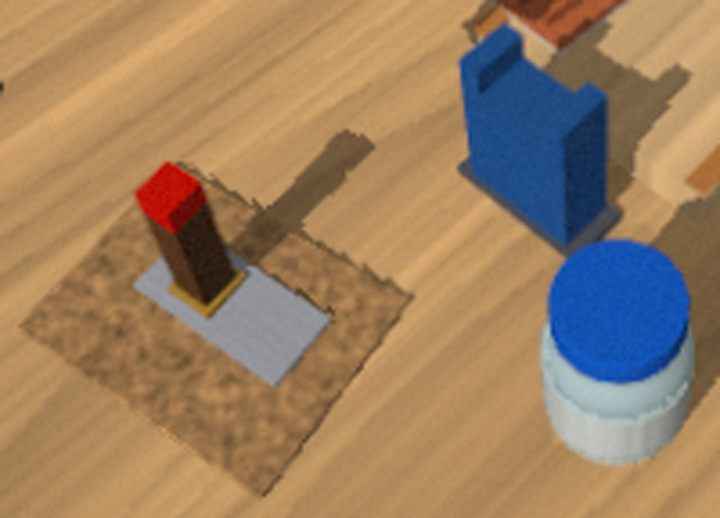

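The lifter stands on its mat, with its cap at (170,185), blade tip corners at (330,322) and (276,384), and back corner at (135,286).

```bash
python3 - <<'E'
from h import *
D=cal("side")
f=lambda p,z:print(px2w(D,np.array(p)/3.6+[100,240],[z]*len(p))[:,:2].round(4).tolist(),px2w(D,np.array(p)/3.6+[100,240],[z]*len(p))[:,:2].mean(0).round(4))
f([(168,161),(205,182),(172,210),(137,192)],.089)
f([(330,322),(276,384)],.0065)
f([(135,286)],.0065)
f([(175,163),(413,296),(264,496),(22,325)],.004)
f([(492,93),(563,123)],.08)
f([(522,40),(607,97),(562,115),(482,85)],.096)
E
```

```text
[[0.5317, 0.3768], [0.511, 0.3719], [0.5098, 0.39], [0.5283, 0.3954]] [0.5202 0.3835]
[[0.4635, 0.357], [0.4579, 0.3933]] [0.4607 0.3752]
[[0.5452, 0.4097]] [0.5452 0.4097]
[[0.5908, 0.3546], [0.4465, 0.321], [0.4233, 0.4284], [0.5685, 0.4593]] [0.5073 0.3908]
[[0.4592, 0.2503], [0.4238, 0.2406]] [0.4415 0.2455]
[[0.4612, 0.2277], [0.4109, 0.2257], [0.419, 0.2461], [0.4564, 0.2581]] [0.4369 0.2394]
```

Request:
arm_command(
  deltas=[0,0,0,0.001,-0.001,-0.05,91.8,0,0,0,0.001,-0.001,-0.1,91.8,0,0,0,0.001,-0.001,-0.14,91.8,0,0,0,0.001,-0.001,-0.17,91.8,0,0,0,0.001,-0.001,-0.184,91.8,0,0,0,0.001,-0.001,-0.184,91.8,0,0,0,0.001,-0.001,-0.184,91.8,0,0,0,0.001,-0.001,-0.184,0,0,0,0,0.001,-0.001,-0.184,0,0,0,0,0.001,-0.001,-0.184,0,0,0,0,0.001,-0.001,-0.184,0,0,0,0,0.001,-0.001,-0.184,0,0,0,0,0.001,-0.001,-0.184,0,0,0,0,0.001,-0.001,-0.184,0,0,0,0,0.001,-0.001,-0.184,0,0,0,0,0.001,-0.001,-0.184,0],
  force=50,
)

```text
clock: 11.5
position: [0.5192, 0.3889, 0.0603]
ee_rot: [3.117, 0.393, 0.0]
force: [1.0, -0.4, -0.6]
width: 0.267
gripper_force: 0.3
```

Request:
arm_command(
  deltas=[0,0,0,0,0,0,0,0,0,0,0,0,0,0,0,0,0,0,0,0,0,0,0,0,0,0,0,0],
)

```text
clock: 11.9
position: [0.519, 0.3892, 0.0602]
ee_rot: [3.117, 0.393, -0.0]
force: [0.1, -0.3, -1.9]
width: 0.213
gripper_force: 50.0
```

Request:
arm_command(
  deltas=[0,0,0,0,0,0.04,0,0,0,0,0,0,0.08,0,0,0,0,0,0,0.1,0,0,0,0,0,0,0.1,0],
)

```text
clock: 12.3
position: [0.5206, 0.3899, 0.1634]
ee_rot: [-3.114, -0.393, -0.007]
force: [0.5, -0.3, -0.8]
width: 0.219
gripper_force: 50.0
```

```bash
python3 - <<'E'
from h import *
delta([.63,.145,.16],90)
snap("side","d5",(100,180,340,360),3.3)
E
```

```text
turn [-0.0039 -0.0026  1.84  ]
turn [-0.0018  0.0027 -0.16  ]
shift [ 0.1094 -0.2449 -0.0034] j [-1.28  0.7   0.93  1.66 -0.62  1.1  -1.5 ] t 12.3 w 20.144005543567594
```

View pics/d5.png

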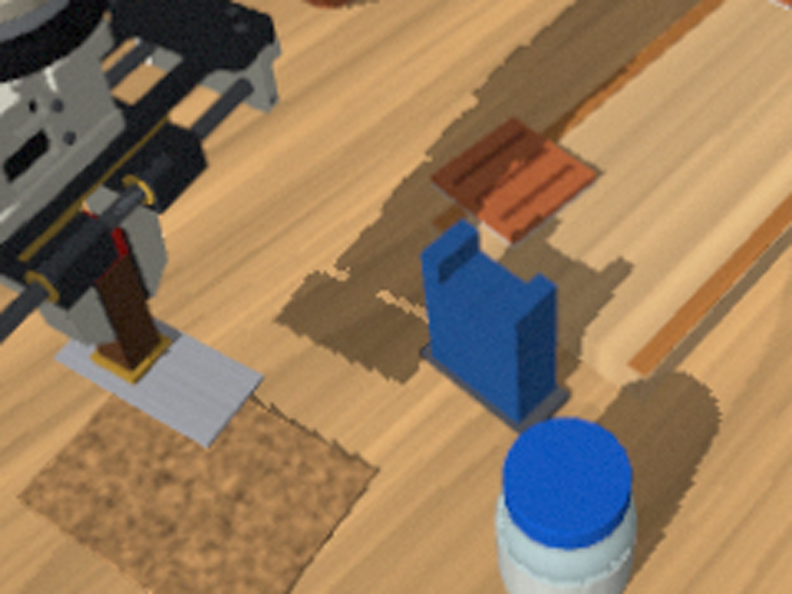

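The lifter is held square, with the blade level and its tip corners at (261,377) and (207,446); the left tile has corners at (515,117), (600,172), (512,243) and (432,180).

```bash
python3 - <<'E'
from h import *
D=cal("side")
f=lambda p,z:print(px2w(D,np.array(p)/3.3+[100,180],[z]*len(p))[:,:2].round(4).tolist(),px2w(D,np.array(p)/3.3+[100,180],[z]*len(p))[:,:2].mean(0).round(4))
f([(261,377),(207,446)],.110)
f([(515,117),(600,172),(512,243),(432,180)],.033)
E
```

```text
[[0.4673, 0.3584], [0.4572, 0.3958]] [0.4623 0.3771]
[[0.5479, 0.1091], [0.4786, 0.1091], [0.4807, 0.1838], [0.5485, 0.1809]] [0.5139 0.1457]
```

Request:
arm_command(
  deltas=[0,0,-0.08,0.06,-0.03,0,0,0,0,-0.16,0.125,-0.07,0,0,0,0,-0.16,0.125,-0.11,0,0,0,0,-0.16,0.125,-0.15,0,0,0,0,-0.16,0.125,-0.19,0,0,0,0,-0.16,0.125,-0.225,0,0,0,0,-0.16,0.125,-0.245,0,0,0,0,-0.16,0.125,-0.245,0,0,0,0,-0.16,0.125,-0.245,0],
)

```text
schema error: expected a multiple of 7 numbers
```

```bash
python3 - <<'E'
from h import *
delta([.645,.144,.066],90)
E
```

```text
turn [-1.5000e-03 -1.5000e-03  1.8398e+00]
turn [-0.001   0.001  -0.1601]
shift [ 0.1256 -0.2457 -0.0953] j [-1.28  0.7   0.92  1.66 -0.62  1.1  -1.5 ] t 12.35 w 19.692571011707766
```

Request:
arm_command(
  deltas=[0,0,-0.08,0.06,-0.03,0,0,0,0,-0.15,0.125,-0.07,0,0,0,0,-0.15,0.125,-0.11,0,0,0,0,-0.15,0.125,-0.15,0,0,0,0,-0.15,0.125,-0.19,0,0,0,0,-0.15,0.125,-0.225,0,0,0,0,-0.15,0.125,-0.245,0,0,0,0,-0.15,0.125,-0.245,0,0,0,0,-0.15,0.125,-0.245,0,0],
)

```text
clock: 13.25
position: [0.6436, 0.1456, 0.1592]
ee_rot: [-3.141, -0.026, 0.002]
force: [0.5, -0.1, -1.9]
width: 0.217
gripper_force: 50.0
```

Request:
arm_command(
  deltas=[0,0,0,0,0,-0.03,0,0,0,0,0,0,-0.06,0,0,0,0,0,0,-0.08,0,0,0,0,0,0,-0.09,0,0,0,0,0,0,-0.09,0,0,0,0,0,0,-0.09,0],
)

```text
clock: 13.85
position: [0.6445, 0.1451, 0.0708]
ee_rot: [-3.141, -0.026, -0.001]
force: [0.6, 0.1, -2.0]
width: 0.213
gripper_force: 50.0
```

Request:
arm_command(
  deltas=[0,0,0,0,0,-0.003,0,0,0,0,-0.01,0,-0.003,0,0,0,0,-0.02,0,-0.003,0,0,0,0,-0.02,0,-0.003,0,0,0,0,-0.02,0,-0.003,0],
)

```text
clock: 14.35
position: [0.6237, 0.1446, 0.0676]
ee_rot: [-3.141, -0.025, -0.0]
force: [-0.3, 0.1, -1.8]
width: 0.218
gripper_force: 50.0
```

```bash
python3 - <<'E'
from h import *
s=sensors.observe();print(s['position'],s['force'])
snap("scene","s6",(150,130,350,280),3.8)
E
```

```text
[0.62373396 0.14456395 0.06761292] [-0.25570595  0.07445178 -1.84285958]
```

View pics/s6.png

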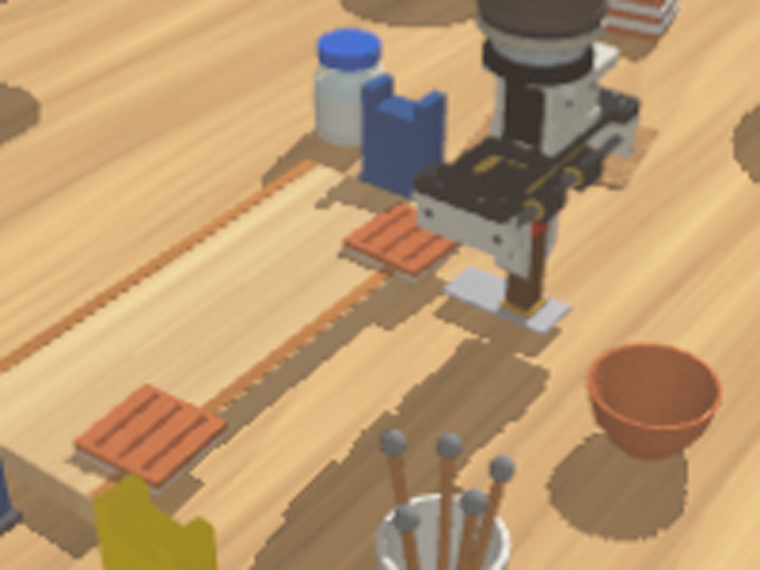

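The blade tip (448,285) is level with and just outside the left tile's far edge (412,275), and centred on it. Inserting.

Request:
arm_command(
  deltas=[0,0,0,-0.005,0,0,0,0,0,0,-0.01,0,0,0,0,0,0,-0.015,0,0,0,0,0,0,-0.02,0,0,0,0,0,0,-0.02,0,0,0,0,0,0,-0.02,0,0,0],
)

```text
clock: 15.0
position: [0.604, 0.1444, 0.0673]
ee_rot: [-3.141, -0.025, -0.0]
force: [1.2, 0.1, -2.2]
width: 0.216
gripper_force: 50.0
```

Request:
arm_command(
  deltas=[0,0,0,0,0,0.005,0,0,0,0,0,0,0.01,0,0,0,0,0,0,0.015,0,0,0,0,-0.001,0,0.02,0,0,0,0,-0.002,0,0.025,0,0,0,0,-0.0035,0,0.0295,0,0,0,0,-0.005,0,0.034,0,0,0,0,-0.0075,0,0.0385,0,0,0,0,-0.01,0,0.0425,0,0,0,0,-0.013,0,0.0465,0,0,0,0,-0.017,0,0.05,0,0,0,0,-0.0205,0,0.0535,0,0,0,0,-0.0205,0,0.0535,0],
)

```text
clock: 16.3
position: [0.5831, 0.1443, 0.1212]
ee_rot: [-3.141, -0.024, -0.0]
force: [0.8, -0.4, -1.4]
width: 0.217
gripper_force: 50.0
```

```bash
python3 - <<'E'
from h import *
s=sensors.observe();print(s['position'],s['force'])
snap("scene","s7",(150,130,350,280),3.8)
E
```

```text
[0.5831127  0.14425644 0.12117877] [ 0.75296773 -0.44422946 -1.4273582 ]
```

View pics/s7.png

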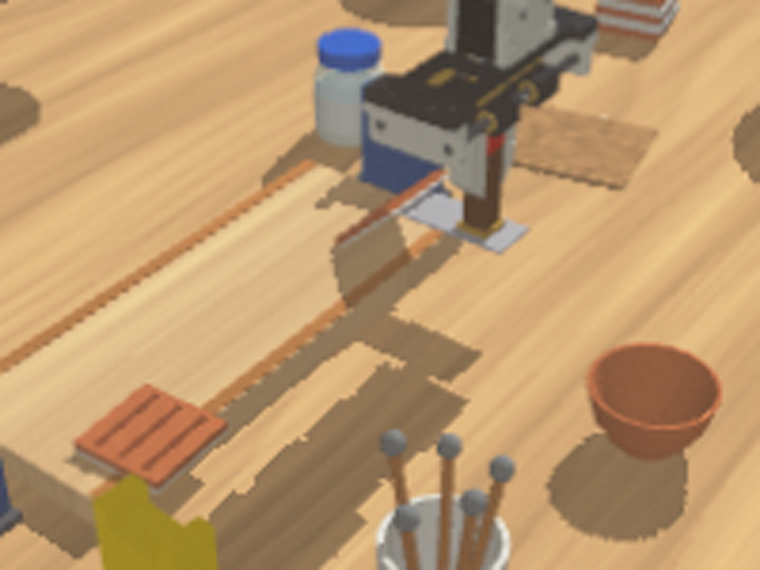

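The left tile is seen edge-on at (395,205), pivoting about its near edge on the blade tip. Continuing the arc.

Request:
arm_command(
  deltas=[0,0,0,-0.004,0,0.003,0,0,0,0,-0.008,0,0.006,0,0,0,0,-0.0125,0,0.008,0,0,0,0,-0.017,0,0.01,0,0,0,0,-0.022,0,0.0115,0,0,0,0,-0.0265,0,0.0125,0,0,0,0,-0.0315,0,0.013,0,0,0,0,-0.0365,0,0.0135,0,0,0,0,-0.0415,0,0.0135,0,0,0,0,-0.0465,0,0.0135,0,0,0,0,-0.05,0,0.0135,0,0,0,0,-0.05,0,0.0135,0,0,0,0,-0.05,0,0.0135,0,0,0,0,-0.05,0,0.0135,0],
)

```text
clock: 17.75
position: [0.5337, 0.1442, 0.1343]
ee_rot: [3.141, 0.024, 0.0]
force: [-0.4, 0.8, -2.5]
width: 0.213
gripper_force: 50.0
```

```bash
python3 - <<'E'
from h import *
s=sensors.observe();print(s['position'],s['force'],s['width'])
snap("scene","s8",(110,130,330,290),3.4)
E
```

```text
[0.53373783 0.14421218 0.13426866] [-0.39083425  0.75689719 -2.4704562 ] 0.2131391925450934
```

View pics/s8.png

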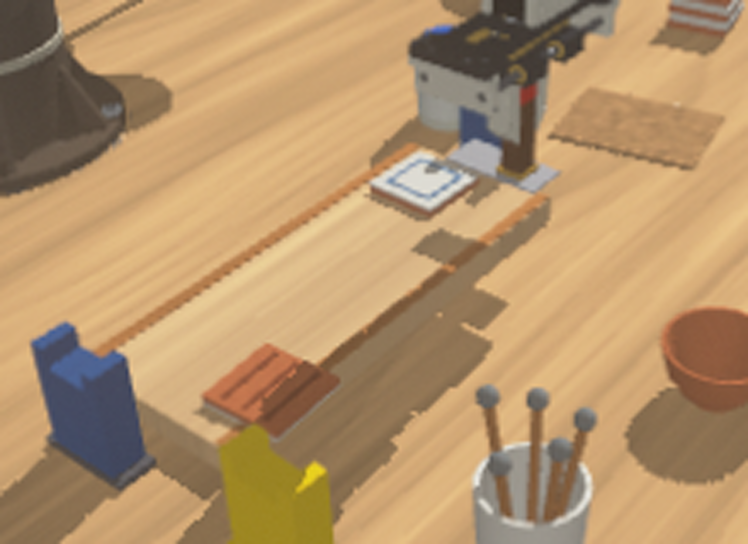

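The left tile lies white face up at (422,180), well on the board. Moving to the right tile.

Request:
arm_command(
  deltas=[0,0,0,0.01,0,0.03,0,0,0,0,0.05,0,0.04,0,0,0,0,0.09,-0.03,0.04,0,0,0,0,0.113,-0.07,0.04,0,0,0,0,0.113,-0.11,0.04,0,0,0,0,0.113,-0.15,0.04,0,0,0,0,0.113,-0.19,0.04,0,0,0,0,0.113,-0.23,0.04,0,0,0,0,0.113,-0.26,0.04,0,0,0,0,0.113,-0.28,0.04,0,0,0,0,0.113,-0.28,0.04,0,0,0,0,0.113,-0.28,0.01,0,0,0,0,0.113,-0.28,-0.02,0,0,0,0,0.113,-0.28,-0.045,0,0,0,0,0.113,-0.28,-0.06,0,0,0,0,0.113,-0.28,-0.067,0,0,0,0,0.113,-0.28,-0.067,0,0,0,0,0.113,-0.28,-0.067,0],
)

```text
clock: 19.6
position: [0.6472, -0.136, 0.0683]
ee_rot: [3.141, 0.025, 0.002]
force: [0.3, 0.1, -1.0]
width: 0.216
gripper_force: 50.0
```

```bash
python3 - <<'E'
from h import *
s=sensors.observe();print(s['position'],s['force'],s['width'])
snap("side","d9",(240,80,440,230),3.6)
E
```

```text
[ 0.64720149 -0.13602252  0.06828278] [ 0.26522172  0.10492359 -1.03575095] 0.21628014500768636
```

View pics/d9.png

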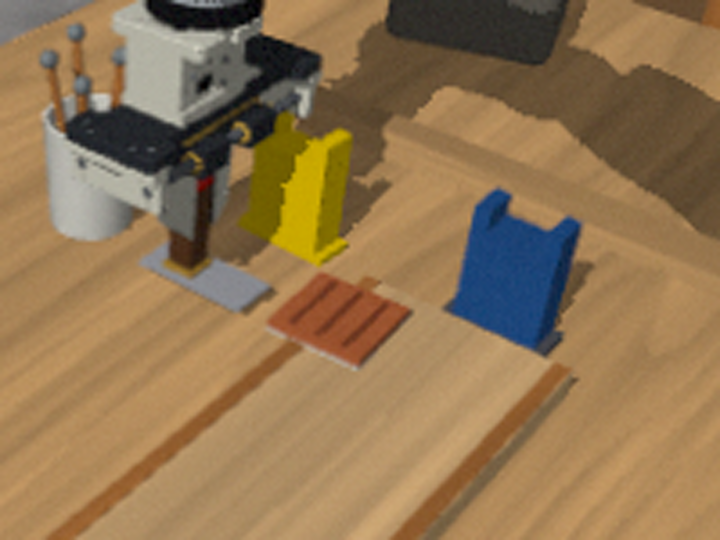

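Blade tip at (255,301), right tile corners at (322,272), (412,312), (357,368) and (268,322); checking that they line up.

```bash
python3 - <<'E'
from h import *
D=cal("side")
f=lambda p,z:print(px2w(D,np.array(p)/3.6+[240,80],[z]*len(p))[:,:2].round(4).tolist(),px2w(D,np.array(p)/3.6+[240,80],[z]*len(p))[:,:2].mean(0).round(4))
f([(270,290),(240,312)],.0148)
f([(322,272),(412,312),(357,368),(268,322)],.033)
E
```

```text
[[0.583, -0.1487], [0.5834, -0.1138]] [ 0.5832 -0.1312]
[[0.5551, -0.169], [0.4839, -0.1715], [0.4792, -0.0967], [0.5496, -0.0974]] [ 0.517  -0.1336]
```

Request:
arm_command(
  deltas=[0,0,0,-0.01,0,-0.001,0,0,0,0,-0.02,0,-0.001,0,0,0,0,-0.03,0,-0.001,0,0,0,0,-0.036,0,-0.001,0,0,0,0,-0.042,0,-0.001,0,0,0,0,-0.042,0,-0.001,0,0,0,0,-0.042,0,-0.001,0],
)

```text
clock: 20.35
position: [0.6047, -0.1357, 0.0664]
ee_rot: [-3.141, -0.025, -0.001]
force: [0.1, -0.2, -0.3]
width: 0.218
gripper_force: 50.0
```

Request:
arm_command(
  deltas=[0,0,0,0,0,0.005,0,0,0,0,0,0,0.01,0,0,0,0,0,0,0.015,0,0,0,0,-0.001,0,0.02,0,0,0,0,-0.002,0,0.025,0,0,0,0,-0.0035,0,0.0295,0,0,0,0,-0.005,0,0.034,0,0,0,0,-0.0075,0,0.0385,0,0,0,0,-0.01,0,0.0425,0,0,0,0,-0.013,0,0.0465,0,0,0,0,-0.017,0,0.05,0,0,0,0,-0.0205,0,0.0535,0,0,0,0,-0.0205,0,0.0535,0],
)

```text
clock: 21.65
position: [0.5836, -0.1359, 0.1202]
ee_rot: [-3.141, -0.024, -0.0]
force: [-0.3, 0.3, -1.0]
width: 0.213
gripper_force: 50.0
```

Request:
arm_command(
  deltas=[0,0,0,-0.004,0,0.003,0,0,0,0,-0.008,0,0.006,0,0,0,0,-0.0125,0,0.008,0,0,0,0,-0.017,0,0.01,0,0,0,0,-0.022,0,0.0115,0,0,0,0,-0.0265,0,0.0125,0,0,0,0,-0.0315,0,0.013,0,0,0,0,-0.0365,0,0.0135,0,0,0,0,-0.0415,0,0.0135,0,0,0,0,-0.0465,0,0.0135,0,0,0,0,-0.05,0,0.0135,0,0,0,0,-0.05,0,0.0135,0,0,0,0,-0.05,0,0.0135,0,0,0,0,-0.05,0,0.0135,0],
)

```text
clock: 23.05
position: [0.5343, -0.1357, 0.1333]
ee_rot: [3.141, 0.025, 0.0]
force: [-0.6, 0.1, -1.0]
width: 0.218
gripper_force: 50.0
```

```bash
python3 - <<'E'
from h import *
s=sensors.observe();print(s['position'],s['force'],s['width'])
delta([.5097,.3916,.17],104)
snap("scene","s10",s=1.5)
E
```

```text
[ 0.53428069 -0.13574978  0.13325592] [-0.57912119  0.1273061  -0.97531789] 0.21790051759790607
turn [ 2.0000e-04 -1.0000e-04 -1.8545e+00]
turn [1.000e-04 1.000e-04 1.455e-01]
shift [-0.0246  0.5273  0.0367] j [-0.49  0.59  0.94  1.94 -0.6   0.92 -0.8 ] t 23.05 w 20.003267515487778
```

View pics/s10.png

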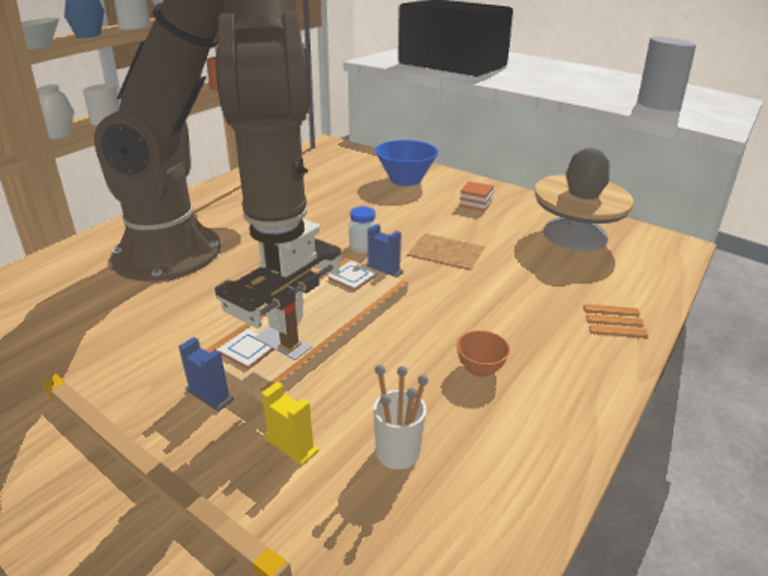

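Both tiles are white face up at (247,347) and (352,275), and the bar lies undisturbed from (55,382) to (270,555). Returning the lifter to its old spot on the mat.

Request:
arm_command(
  deltas=[0,0,0,0.01,0,0.04,0,0,0,0.05,0.02,0.04,0.05,0,0,0,0.1,0.02,0.08,0.05,0,0,0,0.15,0.02,0.12,0.05,0,0,0,0.15,0.02,0.16,0.05,0,0,0,0.15,0.02,0.2,0.05,0,0,0,0.15,0.02,0.24,0.05,0,0,0,0.15,0.02,0.28,0.05,0,0,0,0.15,0.02,0.32,0.05,0,0,0,0.15,0.01,0.36,0.05,0,0,0,0.15,0,0.4,0.05,0,0,0,0.15,-0.01,0.44,0.05,0,0,0,0.15,-0.015,0.48,0.05,0,0,0,0.15,-0.015,0.51,0.05,0,0,0,0.15,-0.015,0.524,0.05,0,0,0,0.15,-0.015,0.524,0.05,0,0,0,0.15,-0.015,0.524,0.02,0,0,0,0.15,-0.015,0.524,-0.02,0,0,0,0.15,-0.015,0.524,-0.05,0,0,0,0.15,-0.015,0.524,-0.05,0],
)

```text
clock: 25.1
position: [0.5173, 0.3846, 0.0798]
ee_rot: [3.113, 0.388, -0.009]
force: [-0.9, -0.8, -2.5]
width: 0.216
gripper_force: 50.0
```

```bash
python3 - <<'E'
from h import *
delta([.519,.3885,.0607],104.4);print(sensors.observe()['force'])
snap("side","d11",(100,240,300,390),3.6)
E
```

```text
turn [-0.0051 -0.0049 -1.998 ]
turn [ 0.0032 -0.0032  0.002 ]
shift [ 0.0017  0.0039 -0.0191] j [-1.24  0.78  0.85  1.73 -0.7   0.97 -1.44] t 25.1 w 19.871475463259884
[-0.86408526 -0.75045227 -2.47794653]
```

View pics/d11.png

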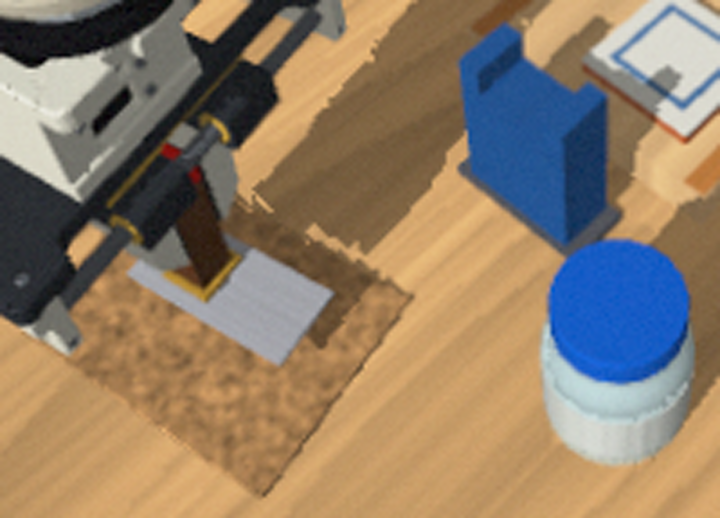

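The lifter hangs over the mat, upright and inside its outline (blade at (250,300)). Lowering.

Request:
arm_command(
  deltas=[0,0,0,0,0.001,-0.006,0,0,0,0,0,0.001,-0.012,0,0,0,0,0,0.001,-0.016,0,0,0,0,0,0.001,-0.018,0,0,0,0,0,0.001,-0.018,0,0,0,0,0,0.001,-0.018,0],
)

```text
clock: 25.75
position: [0.5191, 0.3893, 0.0655]
ee_rot: [-3.117, -0.394, -0.0]
force: [-0.2, -0.5, -1.6]
width: 0.215
gripper_force: 50.0
```

Request:
arm_command(
  deltas=[0,0,0,0,0,-0.002,0,0,0,0,0,0,-0.004,0,0,0,0,0,0,-0.0055,0,0,0,0,0,0,-0.0055,0],
)

```text
clock: 26.15
position: [0.519, 0.3892, 0.0601]
ee_rot: [-3.117, -0.393, 0.0]
force: [-2.4, -1.0, 3.6]
width: 0.218
gripper_force: 50.0
```

Touching (fz +3.6). Release gently and rise.

Request:
arm_command(
  deltas=[0,0,0,0,0,0,60,0,0,0,0,0,0,91.8,0,0,0,0,0,0,91.8,0,0,0,0,0,0,91.8,0,0,0,0,0,0,91.8,0,0,0,0,0,0,91.8,0,0,0,0,0,0.04,91.8,0,0,0,0,0,0.09,91.8,0,0,0,0,0,0.14,91.8,0,0,0,0,0,0.19,91.8,0,0,0,0,0,0.19,91.8],
)

```text
clock: 27.25
position: [0.5224, 0.3896, 0.257]
ee_rot: [-3.112, -0.392, -0.015]
force: [1.1, -0.1, 0.5]
width: 0.996
gripper_force: 0.0
```

```bash
python3 - <<'E'
from h import *
delta([.50,-.40,.25],-90)
D=cal("side")
im=optics.get_image("side");np.save('pics/a.npy',im)
hsv=cv2.cvtColor(im,cv2.COLOR_BGR2HSV);b=im.astype(int)
m=((b[:,:,2]>170)&(b[:,:,1]<60)&(b[:,:,0]<60)); ys,xs=np.nonzero(m[240:390,100:300]);u=xs.mean()+100;v=ys.mean()+240
print(u,v,xs.size,px2w(D,[(u,v)],[.085]))
im=optics.get_image("scene");np.save('pics/b.npy',im)
E
```

```text
turn [-0.0031  0.0059 -0.1595]
turn [-0.0086 -0.0045  1.8404]
shift [-0.0224 -0.7896 -0.007 ] j [-1.31  0.62  0.99  1.55 -0.54  1.26 -1.56] t 27.25 w 91.47781510963567
143.22699386503066 295.63803680981596 163 [[0.52178684 0.39132494 0.085     ]]
```

Request:
arm_command(
  deltas=[0,0,-0.16,-0.022,-0.79,-0.007,91.8,0,0,-0.16,-0.022,-0.79,-0.007,91.8,0,0,-0.16,-0.022,-0.79,-0.007,91.8,0,0,-0.16,-0.022,-0.79,-0.007,91.8,0,0,-0.16,-0.022,-0.79,-0.007,91.8,0,0,-0.16,-0.022,-0.79,-0.007,91.8,0,0,-0.16,-0.022,-0.79,-0.007,91.8,0,0,-0.16,-0.022,-0.79,-0.007,91.8,0,0,-0.16,-0.022,-0.79,-0.007,91.8,0,0,-0.16,-0.022,-0.79,-0.007,91.8,0,0,-0.16,-0.022,-0.79,-0.007,91.8,0,0,-0.16,-0.022,-0.79,-0.007,91.8,0,0,-0.16,-0.022,-0.79,-0.007,91.8,0,0,-0.16,-0.022,-0.79,-0.007,91.8,0,0,-0.16,-0.022,-0.79,-0.007,91.8,0,0,-0.16,-0.022,-0.79,-0.007,91.8,0,0,-0.16,-0.022,-0.79,-0.007,91.8,0,0,-0.16,-0.022,-0.79,-0.007,91.8,0,0,-0.16,-0.022,-0.79,-0.007,91.8],
)

```text
clock: 29.25
position: [0.4973, -0.3991, 0.2414]
ee_rot: [-3.14, -0.002, 0.002]
force: [-0.0, 0.4, -0.9]
width: 1.001
gripper_force: 0.0
```

```bash
python3 - <<'E'
from h import *
delta([.498,-.40,.25],-90)
snap("scene","s12");snap("wrist","w12");snap("side","d12")
S=cal("scene")
def blobs(f):
    h=cv2.cvtColor(np.load('pics/'+f+'.npy'),cv2.COLOR_BGR2HSV)
    m=cv2.inRange(h,(19,190,60),(32,255,255))
    n,l,st,ce=cv2.connectedComponentsWithStats(m)
    for i in range(1,n):
        if st[i,4]>15: print(f,st[i].tolist(),ce[i].round(1),np.median(h[l==i],axis=0))
for f in('s2','s10','b','s12','w3','w12','d12'):blobs(f)
h=np.load('pics/s10.npy');print(h[int(558/1.5),int(270/1.5)],h[int(383/1.5),int(55/1.5)])
E
```

```text
turn [-0.0013 -0.0009 -0.0007]
turn [ 1.4000e-03 -2.0000e-03  1.9993e+00]
shift [ 0.0007 -0.0009  0.0086] j [ 0.01  0.6   0.96  1.59 -0.52  1.22 -0.5 ] t 29.25 w 91.902990734475
s2 [27, 246, 14, 15, 86] [ 32.6 251.1] [ 22. 201. 133.]
s2 [175, 255, 37, 54, 1197] [192.1 282.2] [ 24. 197. 156.]
s2 [168, 361, 22, 23, 284] [177.4 371.4] [ 22. 219. 206.]
s10 [29, 250, 13, 15, 80] [ 34.8 255.3] [ 22.  198.5 163. ]
s10 [175, 255, 37, 54, 1150] [192.1 282.7] [ 24. 198. 165.]
s10 [169, 366, 21, 18, 247] [178.3 375.3] [ 22. 221. 217.]
b [29, 250, 13, 15, 78] [ 34.3 255.7] [ 22.  195.5 132. ]
b [175, 259, 37, 50, 1119] [192.7 283.9] [ 24. 197. 154.]
b [169, 366, 21, 18, 247] [178.3 375.3] [ 22. 222. 209.]
s12 [29, 250, 13, 15, 84] [ 34.5 255.2] [ 22. 215. 202.]
s12 [175, 255, 37, 54, 1096] [192.3 283.3] [ 24. 195. 154.]
s12 [169, 366, 21, 18, 248] [178.3 375.3] [ 22. 221. 202.]
w3 [58, 20, 77, 85, 4754] [99.2 62.4] [ 26. 255. 113.]
w12 [64, 18, 75, 85, 4600] [104.2  60.4] [ 26. 255. 115.]
d12 [306, 100, 32, 54, 1024] [321.7 129.4] [ 25. 255. 192.]
d12 [469, 162, 18, 18, 184] [477.3 170.2] [ 22. 255. 166.]
[ 31 168 217] [ 35 167 214]
```

```bash
python3 - <<'E'
from h import *
S=cal("scene");W=cal("wrist");D=cal("side")
for x in(.228,.25,.768):
    print(x,w2px(S,[(x,-.3997+e,.028) for e in(-.013,.013)]).round(1).tolist(),w2px(D,[(x,-.3997+e,.028) for e in(-.013,.013)]).round(1).tolist())
im=np.load('pics/w12.npy')
q=w2px(W,[(x,y,.028) for x in(.43,.56) for y in(-.413,-.387)]);print(q.round(1).tolist())
# edges along a line across the bar at x=.56 / .59
for x in(.54,.56,.58,.6,.62):
    ys=np.arange(-.45,-.35,.001);p=w2px(W,[(x,y,.028) for y in ys])
    if p.min()<0 or p[:,0].max()>511 or p[:,1].max()>383: continue
    v=cv2.remap(im,p[:,0].astype('f4')[None],p[:,1].astype('f4')[None],1)[0].astype(float).sum(1)
    g=np.gradient(cv2.GaussianBlur(v[None],(5,1),0)[0]);i=np.argsort(-abs(g))[:8];print(x,[(round(ys[k],3),int(g[k])) for k in sorted(i)])
E
```

```text
0.228 [[26.4, 254.0], [35.8, 248.6]] [[488.4, 167.2], [485.6, 171.8]]
0.25 [[30.6, 257.9], [40.1, 252.3]] [[480.1, 163.6], [477.1, 168.1]]
0.768 [[180.7, 387.5], [191.2, 376.7]] [[316.6, 98.1], [311.8, 100.9]]
[[263.3, 221.8], [243.7, 221.7], [264.6, 121.1], [243.2, 121.0]]
0.54 [(np.float64(-0.442), -23), (np.float64(-0.441), -40), (np.float64(-0.44), -38), (np.float64(-0.439), -22), (np.float64(-0.415), 14), (np.float64(-0.414), 25), (np.float64(-0.413), 29), (np.float64(-0.412), 23)]
0.56 [(np.float64(-0.442), -18), (np.float64(-0.441), -36), (np.float64(-0.44), -44), (np.float64(-0.439), -32), (np.float64(-0.414), 20), (np.float64(-0.413), 27), (np.float64(-0.412), 22), (np.float64(-0.387), 16)]
0.58 [(np.float64(-0.442), -23), (np.float64(-0.441), -42), (np.float64(-0.44), -43), (np.float64(-0.439), -24), (np.float64(-0.414), 20), (np.float64(-0.413), 26), (np.float64(-0.412), 21), (np.float64(-0.387), 17)]
0.6 [(np.float64(-0.442), -35), (np.float64(-0.441), -48), (np.float64(-0.44), -37), (np.float64(-0.414), 14), (np.float64(-0.413), 23), (np.float64(-0.412), 22), (np.float64(-0.387), 17), (np.float64(-0.386), 16)]
0.62 [(np.float64(-0.442), -16), (np.float64(-0.441), -38), (np.float64(-0.44), -45), (np.float64(-0.439), -29), (np.float64(-0.414), 20), (np.float64(-0.413), 32), (np.float64(-0.412), 29), (np.float64(-0.411), 15)]
```

Request:
arm_command(
  deltas=[0,0,0,0.001,-0.001,-0.05,91.8,0,0,0,0.001,-0.001,-0.1,91.8,0,0,0,0.001,-0.001,-0.15,91.8,0,0,0,0.001,-0.001,-0.19,91.8,0,0,0,0.001,-0.001,-0.21,91.8,0,0,0,0.001,-0.001,-0.216,91.8,0,0,0,0.001,-0.001,-0.216,91.8,0,0,0,0.001,-0.001,-0.216,91.8],
)

```text
clock: 30.2
position: [0.4989, -0.4022, 0.0283]
ee_rot: [3.14, 0.001, 0.003]
force: [0.2, -0.2, 0.7]
width: 0.997
gripper_force: 0.0
```

```bash
cat > fit.py <<'E'
from h import *
from scipy.optimize import minimize
C={"scene":cal("scene"),"side":cal("side")}
M={}
for n,f in(("scene","b"),("side","a")):
    h=cv2.cvtColor(np.load('pics/'+f+'.npy'),cv2.COLOR_BGR2HSV); M[n]=cv2.inRange(h,(100,130,30),(125,255,255))
def box(x0,x1,z0,z1): return np.array([(x,y,z) for x in(x0,x1) for y in(-.015,.015) for z in(z0,z1)])
parts=[box(-.032,.032,0.004,.08),box(-.032,-.02,.08,.096),box(.02,.032,.08,.096)]
def cost(q,n):
    K=C[n];c,s=np.cos(q[2]),np.sin(q[2]);R=np.array([[c,-s,0],[s,c,0],[0,0,1]])
    m=np.zeros((384*4,512*4),np.uint8)
    for b in parts:
        p=w2px(K,b@R.T+[q[0],q[1],0]);cv2.fillConvexPoly(m,cv2.convexHull(np.round((p+.5)*4).astype(int)),255)
    m=cv2.resize(m,(512,384),interpolation=cv2.INTER_AREA)
    x,y,w,h=cv2.boundingRect((m>0).astype(np.uint8));e=6
    sl=np.s_[max(y-e,0):y+h+e,max(x-e,0):x+w+e]
    return np.abs(m[sl].astype(float)-M[n][sl]).sum()/255
for nm,g in(("L",(.449,.24,0)),("R",(.449,-.24,0))):
    for v in(["scene"],["side"],["scene","side"]):
        r=min((minimize(lambda q:sum(cost(q,n) for n in v),g,method='Nelder-Mead',options=dict(initial_simplex=np.array(g)+np.array([[0,0,0],[d,0,0],[0,d,0],[0,0,.1*np.sign(d)]]),maxiter=200)) for d in(.01,-.01)),key=lambda r:r.fun)
        print(nm,v,r.x.round(4),round(r.fun,1))
E
python3 fit.py
```

```text
L ['scene'] [ 0.4951  0.286  -1.0185] 345.0
L ['side'] [ 0.4461  0.2393 -0.0479] 230.6
L ['scene', 'side'] [ 0.4459  0.2391 -0.0336] 872.8
R ['scene'] [-8.1507  3.4631 -1.4198] 0.0
R ['side'] [ 0.4487 -0.2415  0.1584] 75.1
R ['scene', 'side'] [ 0.4488 -0.2365 -0.5226] 832.0
```

```bash
sed -i '/^for nm,g/,$d' fit.py; cat >> fit.py <<'E'
for f in('s0','s10','b','s12','d0','a','d12'):
    n="scene" if f[0]=='s' or f=='b' else "side"
    b=np.load('pics/'+f+'.npy').astype(int); M[n]=((b[:,:,0]>1.4*b[:,:,2])&(b[:,:,0]-b[:,:,2]>15)).astype(np.uint8)*255
    for nm,g in(("L",(.449,.24)),("R",(.449,-.24))):
        G=[(cost((g[0]+i*.001,g[1]+j*.001,0),n),g[0]+i*.001,g[1]+j*.001) for i in range(-12,13) for j in range(-12,13)]
        print(f,nm,np.round(min(G),4))
E
python3 fit.py
```

```text
s0 L [4.075059e+02 4.420000e-01 2.450000e-01]
s0 R [ 3.537176e+02  4.430000e-01 -2.360000e-01]
s10 L [2.527569e+02 4.420000e-01 2.450000e-01]
s10 R [146.4706   0.443   -0.236 ]
b L [2.767569e+02 4.420000e-01 2.450000e-01]
b R [ 4.489647e+02  4.430000e-01 -2.360000e-01]
s12 L [4.137569e+02 4.420000e-01 2.450000e-01]
s12 R [ 4.298235e+02  4.430000e-01 -2.360000e-01]
d0 L [7.284667e+02 4.450000e-01 2.400000e-01]
d0 R [ 4.574078e+02  4.490000e-01 -2.420000e-01]
a L [236.3412   0.445    0.24  ]
a R [84.4706  0.449  -0.241 ]
d12 L [236.9725   0.445    0.24  ]
d12 R [89.8431  0.449  -0.241 ]
```

Request:
arm_command(
  deltas=[0,0,0,0,0.001,-0.002,91.8,0,0,0,0,0.001,-0.002,91.8,0,0,0,0,0.001,-0.002,0,0,0,0,0,0.001,-0.002,0,0,0,0,0,0.001,-0.002,0,0,0,0,0,0.001,-0.002,0,0,0,0,0,0.001,-0.002,0,0,0,0,0,0.001,-0.002,0,0,0,0,0,0.001,-0.002,0,0,0,0,0,0.001,-0.002,0,0,0,0,0,0.001,-0.002,0],
  force=45,
)

```text
clock: 31.3
position: [0.498, -0.4006, 0.0247]
ee_rot: [-3.141, 0.0, 0.0]
force: [-0.2, 0.7, -1.1]
width: 0.277
gripper_force: 45.0
```

Request:
arm_command(
  deltas=[0,0,0,0,0,0.04,0,0,0,0,0,0,0.08,0,0,0,0,0,0,0.12,0,0,0,0,0,0,0.16,0,0,0,0,0,0,0.2,0,0,0,0,0,0,0.22,0,0,0,0,0,0,0.22,0],
)

```text
clock: 32.0
position: [0.4986, -0.402, 0.2476]
ee_rot: [3.139, -0.0, 0.006]
force: [-0.0, 0.0, -3.7]
width: 0.28
gripper_force: 45.0
```

Request:
arm_command(
  deltas=[0,0,0,0,0.03,0,0,0,0,0,0,0.065,0,0,0,0,0.06,0,0.1,0,0,0,0,0.14,-0.005,0.13,0,0,0,0,0.22,-0.005,0.16,0,0,0,0,0.31,-0.01,0.19,0,0,0,0,0.4,-0.01,0.22,0,0,0,0,0.49,-0.02,0.25,0,0,0,0,0.58,-0.02,0.28,0,0,0,0,0.67,-0.03,0.31,0,0,0,0,0.76,-0.03,0.34,0,0,0,0,0.85,-0.04,0.365,0,0,0,0,0.93,-0.05,0.385,0,0,0,0,1,-0.051,0.397,0,0,0,0,1,-0.051,0.397,0,0,0,0,1,-0.051,0.397,0,0,0,0,1,-0.051,0.397,0,0],
)

```text
clock: 33.7
position: [0.4469, -0.0048, 0.2443]
ee_rot: [-2.226, -2.217, 0.001]
force: [0.4, -0.3, -3.4]
width: 0.281
gripper_force: 45.0
```

Request:
arm_command(
  deltas=[0,0,0,0,0,-0.03,0,0,0,0,0,0,-0.06,0,0,0,0,0,0,-0.09,0,0,0,0,0,0,-0.105,0,0,0,0,0,0,-0.105,0,0,0,0,0,0,-0.105,0],
)

```text
clock: 34.3
position: [0.4473, -0.0046, 0.14]
ee_rot: [2.224, 2.218, -0.001]
force: [-0.1, 0.3, -3.9]
width: 0.281
gripper_force: 45.0
```

```bash
python3 - <<'E'
from h import *
delta([.4475,-.0048,.1046],0);print(sensors.observe()['force'])
snap("scene","s13");snap("side","d13");snap("wrist","w13")
C={'s13':cal("scene"),'d13':cal("side")}
for f in C:
    h=cv2.cvtColor(np.load('pics/'+f+'.npy'),cv2.COLOR_BGR2HSV)
    m=cv2.inRange(h,(19,190,60),(32,255,255))
    n,l,st,ce=cv2.connectedComponentsWithStats(m)
    for i in range(1,n):
        if st[i,4]>15: print(f,st[i].tolist(),ce[i].round(1))
    z=sensors.observe()['position'][2]-.0106+.014
    print(w2px(C[f],[(.4475+a,y,z) for y in(-.273,.267) for a in(-.013,.013)]).round(1).tolist())
E
```

```text
turn [ 0.0005 -0.0001  0.0015]
turn [-2.0000e-04 -8.0000e-04 -1.9985e+00]
shift [ 0.0002 -0.0002 -0.0354] j [-0.6   0.31  0.61  2.16 -0.26  0.75  0.18] t 34.3 w 25.752078373370114
[-0.05716586  0.2704657  -3.94675241]
s13 [255, 137, 9, 5, 24] [258.4 139.2]
s13 [116, 214, 11, 8, 29] [121.1 217.4]
s13 [175, 255, 37, 54, 1203] [192.  282.2]
[[112.3, 220.9], [119.6, 225.5], [257.9, 136.0], [264.7, 138.2]]
d13 [387, 116, 15, 18, 111] [395.  121.8]
d13 [315, 118, 10, 7, 41] [319.5 120.9]
d13 [309, 131, 5, 5, 19] [310.6 132.8]
d13 [230, 234, 26, 30, 416] [244.6 247. ]
[[402.5, 117.9], [392.4, 114.1], [238.2, 255.2], [225.9, 246.0]]
```

Request:
arm_command(
  deltas=[0,0,0,0,0,-0.008,0,0,0,0,0,0,-0.014,0,0,0,0,0,0,-0.02,0,0,0,0,0,0,-0.024,0,0,0,0,0,0,-0.024,0,0,0,0,0,0,-0.024,0],
)

```text
clock: 35.05
position: [0.447, -0.0039, 0.1156]
ee_rot: [-2.222, -2.221, 0.001]
force: [0.2, 0.9, -2.2]
width: 0.277
gripper_force: 45.0
```

Request:
arm_command(
  deltas=[0,0,0,0,0,-0.004,0,0,0,0,0,0,-0.007,0,0,0,0,0,0,-0.009,0,0,0,0,0,0,-0.01,0,0,0,0,0,0,-0.011,0,0,0,0,0,0,-0.011,0],
)

```text
clock: 35.65
position: [0.447, -0.0038, 0.1047]
ee_rot: [2.222, 2.221, 0.0]
force: [0.7, -0.2, -2.7]
width: 0.276
gripper_force: 45.0
```

Request:
arm_command(
  deltas=[0,0,0,0,0,-0.001,0,0,0,0,0,0,-0.002,0,0,0,0,0,0,-0.002,0],
)

```text
clock: 35.95
position: [0.4471, -0.0038, 0.1045]
ee_rot: [-2.221, -2.22, -0.003]
force: [-10.8, 0.4, 36.6]
width: 0.28
gripper_force: 45.0
```

Seated on both forks. Backing off and releasing.

Request:
arm_command(
  deltas=[0,0,0,0,0,0.0015,0,0,0,0,0,0,0.0015,0,0,0,0,0,0,0.0015,60,0,0,0,0,0,0.0015,91.8,0,0,0,0,0,0.0015,91.8,0,0,0,0,0,0.0015,91.8,0,0,0,0,0,0.0015,91.8,0,0,0,0,0,0.0015,91.8,0,0,0,0,0,0.04,91.8,0,0,0,0,0,0.09,91.8,0,0,0,0,0,0.14,91.8,0,0,0,0,0,0.16,91.8,0,0,0,0,0,0.16,91.8,0,0,0,0,0,0.16,91.8,0,0,0,0,0,0.16,91.8],
)

```text
clock: 37.45
position: [0.4462, -0.0038, 0.2616]
ee_rot: [-2.221, -2.221, 0.003]
force: [0.6, -0.0, -1.0]
width: 0.996
gripper_force: 0.0
```

```bash
python3 - <<'E'
from h import *
s=sensors.observe();print(s['position'],s['force'],s['width'])
snap("scene","s14");snap("side","d14")
for f in('s0','s14','d0','d14'):
    im=np.load('pics/'+f+'.npy');h=cv2.cvtColor(im,cv2.COLOR_BGR2HSV)
    m=cv2.inRange(h,(19,190,60),(32,255,255))
    n,l,st,ce=cv2.connectedComponentsWithStats(m)
    print(f,[(st[i].tolist(),ce[i].round(1).tolist()) for i in range(1,n) if st[i,4]>15])
    b=im.astype(int);r=(b[:,:,2]>150)&(b[:,:,1]<50)&(b[:,:,0]<50);ys,xs=np.nonzero(r);print('  cap',xs.mean().round(1),ys.mean().round(1),len(xs))
    c=cal("scene" if f[0]=='s' else "side")
    for nm,x,y in(("L",.415,.145),("R",.415,-.136)):
        p=w2px(c,[(x+i*.012,y+j*.012,.033) for i in(-1,0,1) for j in(-1,0,1)]).round().astype(int)
        print('  ',nm,np.median(im[p[:,1],p[:,0]],axis=0))
E
```

```text
[ 0.4462017  -0.00376794  0.26155416] [ 0.55540158 -0.02655947 -0.95597762] 0.9956025530153596
s0 [([253, 148, 9, 4, 27], [257.1, 149.4]), ([120, 227, 16, 11, 91], [127.3, 231.8]), ([175, 255, 37, 54, 1202], [192.0, 282.1])]
  cap nan nan 0
   L [134. 182. 217.]
   R [138. 186. 221.]
s14 [([254, 148, 9, 4, 25], [258.1, 149.4]), ([175, 255, 37, 54, 1165], [192.1, 282.6])]
  cap nan nan 0
   L [194. 205. 208.]
   R [178. 158. 142.]
d0 [([306, 109, 32, 45, 939], [322.1, 131.7]), ([384, 128, 14, 18, 110], [391.4, 134.4]), ([233, 250, 25, 29, 367], [246.6, 261.9])]
  cap 145.4 293.1 162
   L [106. 150. 185.]
   R [108. 151. 187.]
d14 [([306, 113, 32, 41, 892], [322.4, 132.7]), ([384, 129, 14, 16, 106], [391.5, 134.5]), ([232, 250, 24, 29, 375], [245.3, 261.9])]
  cap 143.4 295.7 166
   L [174. 181. 183.]
   R [158. 165. 169.]<stdin>:9: RuntimeWarning: Mean of empty slice.
  ret = ret.dtype.type(ret / rcount)
```

```bash
python3 -c "
from cell import arm
print(arm.sign_off())"
```

```text
the job is handed in; nothing more can be done
None
```

I handed the job in at about 37 s: both tiles on the board are white face up, the lifter stands on its mat, and the bar is seated in both forks. The jar, cup, bowl and yellow fork were not approached, and the sign-off returned no verdict.

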